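Seat a coffee cup in its saucer's well and turn the handle to the guest

ROBOT

A 6-joint arm with a two-finger parallel gripper is mounted at the origin on a cart in front of the work surface, level with it; the furniture and walls round the work are solid. World frame = base frame: x ahead of the robot, y to its left, z up, the work surface at z = 0. Lengths are in m, angles in rad, forces in N, time in s.
With the tool pointing down it reaches from about 0.375 to 0.975 m from the base axis. Payload 3.8 kg.
Tool frame: the origin (TCP) lies midway between the tips of the shut fingers; the grasp point (between the pads) lies 19 mm behind it; z points along the fingers, y is the line along which they close (so a half turn about z gives the same grasp; the last joint's range is limited). The gripper opens to 85 mm and grips with 20 to 120 N. Pads are 22 mm wide; open, the fingers measure 114 mm over their backs; the gripper's body (76 mm by 85 mm) begins 54 mm behind the grasp point. The pads swing forward as they close: fully open they stand 13 mm farther back than shut.
Start: joints at [-1.241, 0.264, 1.604, -0, 1.274, -0.037], TCP at [0.242, -0.63, 0.231] pointing down, gripper open.
Joint ranges: [-2.63, 2.63], [-0.94, 2.18], [0.31, 2.57], [-1.31, 4.45], [0, 2.66], [-2.55, 2.55]. Speed limits (rad/s): [2.57, 2.57, 3.14, 3.14, 3.14, 3.14].

INTERFACE

Orientations are given as a rotation vector (axis times angle).
In Python, from workcell import status, read_camera, workorder, masks_of gives the robot as it stands.
- The arm moves only by the tool drive_tool, never from a script. Its argument "rows" is a list of rows, each a list of 7 numbers: the turn, a rotation vector about the tool's x, y, z in degrees, then the shift along the tool's x, y, z in m, then the opening, from 0 (shut) to 1 (fully open). In form: [[ax, ay, az, tx, ty, tz, claw], ...]. A call has 1 to 8 rows; each row shifts and turns the commanded pose from where the row before left it, along the tool's axes as they then stand; what a row does not reach is not made up. A row lasts 1/12 s, in which the tool goes at most 41.7 mm and 7.16 degrees, less where a joint would pass 70% of its speed; a pose out of reach is approached as far as the arm can. A call is refused whole if a number of a shift passes 0.0417 or a number of a turn 7.16, either way. A call with a gripper value outside its range is refused whole. The fingers move at their own pace and stop on an object; "force" is the grip in N (left out, the last holds). Time passes only in rows, so rows that do not move let the fingers close. It gives the time, the measured TCP pose, the force, the opening and the grip force at its end, in the units of the state.
- status.read_state(): the state, without advancing time (a new reading comes with each control period).
- read_camera(name): name is "side" or "top"; returns a dict with "color" (480x640x3 uint8, red, green, blue), "intrinsics" (3x3 intrinsics, pixels), "D" ([k1, k2, p1, p2, k3] as OpenCV has them; the pictures are not rectified), "world_from_camera" (4x4, takes a point from camera to world coordinates). Camera axes: x right, y up, looking along -z (the intrinsics and any distortion apply to the point x, -y, -z); pixel columns grow to the right and rows downward; lengths in m; the calibration is good to about 2 mm. A picture is of the moment at which its call begins. There is no depth.
- workorder.finish_job(): hands the job in; it is judged then, once.
Trained networks look in a picture, given as the dict that the camera call returned (one of the last four; its "shot" number tells which), for a name from the list of things; names that differ only in an ending like _2 or _b are one class to them, and where a whole thing is asked for, a point or a joint stands for the part that bears it (a point fixed in the world has none). Each returns a list of dicts, best first, with "score" (0 to 1); they miss things now and then, are a little off and sometimes report something else, mostly with a low value. They report only what shows in the picture. A call takes as long as a camera call. They do not tell look-alikes from the thing itself.
- masks_of(picture, name): "mask" (480x640 bool, what is visible of it) and "bbox" ([left, top, right, bottom] in pixels, round what is visible of it).
The state is a dict: "time": time; "q": joint angles; "joint_vel": joint speeds; "joint_torque": joint torques, N m; "tool_pos": TCP position; "tcp_rot": TCP orientation; "wrist_force": force on the tool from outside, world axes, zero at the start; "torque": the same for the moment, N m; "width": opening from 0.0 (shut) to 1.0 (fully open); "grip_force": force on a finger pad.
Only numpy, scipy, OpenCV 4.12 (cv2) and the standard library are available. Lean on these libraries where they do the work, as an engineer would, in place of code of your own. Each camera call takes 0.05 s, during which the arm holds its last target. There are 200 camera calls.

TASK

The coffee cup was set down carelessly: its foot is hung up on the edge of the round well in its saucer, so it leans and rocks. Without grasping or lifting anything, nudge it with light taps of the fingertips until its foot drops into the well and the cup sits level in the middle of the saucer, and push its handle round so that it points straight to your left (the right hand of the guest in the chair across the table). Do not tip the cup or push it off, do not push the saucer about, leave the other things on the table alone, and finish clear of everything.

Things in the scene. Friction and masses are not known exactly. Their poses are not given: they have to be found in the camera images.
- cup: Off-white coffee cup with ear handle, 87 mm across the mouth, 64 mm tall, 0.25 kg (give or take a quarter). Origin: centre of the underside of its flat foot, 46 mm in diameter. z: the cup's axis, upward; x: from the axis towards the handle. At the start it leans about 10 degrees, its foot 12 to 23 mm off the saucer's middle on the robot's side, handle pointing roughly away or right.
- cup_mouth (a point): Centre of the cup's mouth, on its axis 64 mm above the foot. Outer radius of the cup's wall: 23 mm at the foot, 29 mm at 8 mm above it, 34 mm at 14 mm, 40 mm at 26 mm, 42 mm at 40 mm, 43.5 mm at the mouth. Friction between cup and saucer is 0.35 to 0.55: a push near the mouth tips the cup; a push lower than about 35 mm above the foot slides it.
- handle (a point): Middle of the cup's ear handle, on the cup's x axis 66 mm from the cup's axis and 40 mm above its foot. The handle is a loop in an upright plane, 14 mm thick across, that reaches from the wall out to 74 mm from the axis, between 21 and 60 mm above the foot.
- saucer: Loose round off-white saucer, 144 mm in diameter, 0.24 kg, lying on the table. Origin: centre of its underside; z up; its yaw means nothing. Around the well in its middle is a shoulder 8.6 mm above the table at 31 mm from the centre; from there the dish climbs gently to a rim 14.5 mm above the table.
- well (a point): Centre of the floor of the saucer's round well, 3.5 mm above the saucer's underside. The well is 56 mm in diameter with a bevelled edge, 5 mm deep. The cup's flaring foot fits into it with 3 mm to spare all round; once in it, the cup turns freely about its own axis.
- guest_right (a point): Fixed mark of directions on the table: its y axis is world y, which points to the robot's left. The cup's handle (its x axis) has to end up pointing along this +y.
- teaspoon: Steel teaspoon, 138 mm long, 28 mm wide, 12 mm high, lying to the left of the saucer about 110 mm from its middle, roughly along world x. Origin: middle of its underside. To be left alone.
- tea_glass: Small empty tea glass, 49 mm in diameter and 62 mm tall, standing beyond the saucer. Origin: centre of its underside. To be left alone.
- dip_bowl: Small white dipping bowl, 78 mm in diameter and 34 mm tall, standing on the robot's right, nearer than the saucer. Origin: centre of its underside. To be left alone.
Things that resemble listed ones, but are neither listed nor needed, are in the scene too. There is more than one size of the cup; the one meant has the size given above.

How it is judged:
On the way:
1. the cup's foot has dropped into the well: within 6 mm of the middle of the saucer and level (horizontal distance between cup and saucer below 0.006 m and z of cup in the frame of saucer below 0.0055 m and angle between cup's own z axis and vertical below 0.035 rad), for 0.2 s.
At the end, for the whole second after the job is handed in: The cup's foot is down on the floor of the saucer's well (within 6 mm of the saucer's middle, underside less than 5.5 mm above the saucer's), level within 2 degrees and at rest, its handle points to the robot's left within 20 degrees, and the saucer lies flat within 30 mm of where it was (all of step 1 and angle between the x axis of cup and the y axis of guest_right, either way round below 0.35 rad and y of handle in the frame of saucer above 0.02 m and linear speed of cup below 0.01 m/s and angle between saucer's own z axis and vertical below 0.02 rad and height (world z) of saucer below 0.004 m and distance of saucer from where it was at the start of the episode below 0.03 m); the robot touches nothing.
It fails at once if the cup is tipped by more than 25 degrees or pushed more than 45 mm off the middle of the saucer (angle between cup's own z axis and vertical above 0.44 rad or horizontal distance between cup and saucer above 0.045 m).
It fails at once if the cup or the saucer is lifted (cup's foot 20 mm, saucer 10 mm above the table) or the saucer tilted by 7 degrees (height (world z) of cup above 0.02 m or height (world z) of saucer above 0.01 m or angle between saucer's own z axis and vertical above 0.12 rad).
It fails at once if the saucer is pushed more than 30 mm from its place (distance of saucer from where it was at the start of the episode above 0.03 m).
It fails at once if the cup is struck or squeezed with more than 6 N (contact force between the fingers and cup above 6 N).
It fails at once if the teaspoon, the tea glass or the dipping bowl is moved by more than 15 mm (distance of any of teaspoon, tea_glass, dip_bowl from where it was at the start of the episode above 0.015 m).
It also fails if it takes over 72 s, if anything falls off the work surface, if the arm or the gripper's body presses on something with over 40 N, if the wrist force passes 120 N, or if a joint passes its speed limit or range.

## Working session

There is one attempt and no reset: what is moved stays moved. The work goes in short steps, Python scripts to look and compute and a tool call to move; the robot and the scene stay as the last step left them, time stands still between calls to the robot, and variables do not carry over. Pictures are saved under pics/ and viewed, at most 10 in all, crops included, and the job is handed in when it is done.

Besides the shell and the picture viewer there is one more tool, called after "Request:" as a command line: name --pt "numbers of a row" for each row, then --argument value for the rest. drive_tool: Moves the arm, as the interface text tells. Its arguments: {"type":"object","properties":{"rows":{"type":"array"},"force":{"type":"number"}},"required":["rows"]}

```bash
mkdir -p pics; cat > h.py <<'E'
import numpy as np, cv2
from workcell import status, read_camera, workorder, masks_of
def ray(p,uv):
    M=np.array(p["world_from_camera"]);K=np.array(p["intrinsics"]);D=np.array(p["D"],float)
    n=cv2.undistortPoints(np.array([[uv]],float),K,D)[0,0]
    return M[:3,3],M[:3,:3]@np.array([n[0],-n[1],-1.])
def at(p,uv,z):
    o,d=ray(p,uv);return o+d*(z-o[2])/d[2]
def proj(p,X):
    M=np.array(p["world_from_camera"]);X=np.atleast_2d(X)
    c=(X-M[:3,3])@M[:3,:3];c=c*[1,-1,-1]
    return cv2.projectPoints(c,np.zeros(3),np.zeros(3),np.array(p["intrinsics"]),np.array(p["D"],float))[0][:,0]
def tri(a,ua,b,ub):
    o1,d1=ray(a,ua);o2,d2=ray(b,ub)
    s=np.linalg.lstsq(np.c_[d1,-d2],o2-o1,rcond=None)[0]
    return (o1+d1*s[0]+o2+d2*s[1])/2
def save(p,n,crop=None,f=1):
    i=p["color"][:,:,::-1]
    if crop: l,t,r,b=crop;i=i[t:b,l:r]
    cv2.imwrite("pics/"+n,cv2.resize(i,None,fx=f,fy=f,interpolation=cv2.INTER_CUBIC))
E
python3 - <<'E'
from h import *
s=status.read_state();print(s)
P={n:read_camera(n) for n in("top","side")}
for n,p in P.items():
    print(n,np.round(p["world_from_camera"],3).tolist(),np.round(p["intrinsics"],0).tolist())
    for k in["cup","handle","saucer","teaspoon","tea_glass","dip_bowl"]:
        for d in masks_of(p,k):
            ys,xs=np.nonzero(d["mask"]);print(k,round(d["score"],2),np.round(d["bbox"]),len(xs),np.round(at(p,(xs.mean(),ys.mean()),0.0),3)[:2])
i=np.vstack([cv2.resize(P[n]["color"],(400,300)) for n in P])
save(P["top"],"t0.png");save(P["side"],"s0.png")
E
```

```text
{'time': 0.0, 'q': array([-1.24089896e+00,  2.64709758e-01,  1.60537827e+00,  2.02914971e-05,
        1.27368279e+00, -3.68808639e-02]), 'joint_vel': array([ 0.00154639,  0.00030441, -0.00076065,  0.00160002, -0.00085453,
       -0.00066062]), 'joint_torque': array([-1.04717976e-03, -5.15119064e+01, -3.67315471e+01, -1.42605204e-04,
        1.27992526e-02, -2.43793657e-06]), 'tool_pos': array([ 0.24184293, -0.62941044,  0.22998895]), 'tcp_rot': array([-3.08679239e+00, -5.72507251e-01,  4.69018328e-04]), 'wrist_force': array([0.13672863, 0.21174825, 0.5543661 ]), 'torque': array([ 0.04592077,  0.02062244, -0.03788966]), 'grip_force': 0.0, 'width': 0.9983612852852394}
top [[0.003, 0.995, -0.099, 0.437], [-1.0, 0.006, 0.023, 0.03], [0.023, 0.099, 0.995, 1.326], [0.0, 0.0, 0.0, 1.0]] [[613.0, 0.0, 326.0], [0.0, 613.0, 239.0], [0.0, 0.0, 1.0]]
cup 0.69 [242. 291. 305. 355.] 2820 [0.385 0.108]
handle 0.94 [320. 203. 361. 253.] 1462 [ 0.589 -0.035]
handle 0.77 [242. 295. 305. 352.] 2752 [0.386 0.107]
saucer 0.88 [310. 197. 373. 267.] 2044 [ 0.585 -0.029]
teaspoon 0.65 [278. 198. 295. 263.] 368 [0.576 0.087]
teaspoon 0.2 [319. 207. 363. 250.] 1509 [ 0.59  -0.035]
tea_glass 0.97 [372. 133. 395. 165.] 487 [ 0.771 -0.127]
dip_bowl 0.58 [424. 317. 461. 353.] 1032 [ 0.364 -0.253]
side [[1.0, 0.004, 0.022, 0.591], [0.014, 0.634, -0.773, -0.986], [-0.017, 0.773, 0.634, 0.889], [0.0, 0.0, 0.0, 1.0]] [[533.0, 0.0, 315.0], [0.0, 533.0, 243.0], [0.0, 0.0, 1.0]]
cup 0.98 [304. 244. 351. 280.] 1237 [0.584 0.022]
cup 0.91 [226. 205. 276. 253.] 1774 [0.378 0.176]
handle 0.94 [307. 245. 348. 281.] 1209 [0.584 0.021]
handle 0.64 [227. 204. 273. 248.] 1733 [0.378 0.176]
saucer 0.9 [296. 259. 354. 296.] 909 [ 0.584 -0.041]
saucer 0.43 [306. 244. 353. 279.] 1219 [0.585 0.021]
tea_glass 0.92 [392. 276. 416. 311.] 546 [ 0.768 -0.084]
dip_bowl 0.6 [203. 320. 238. 351.] 875 [ 0.36  -0.221]
```

View pics/t0.png

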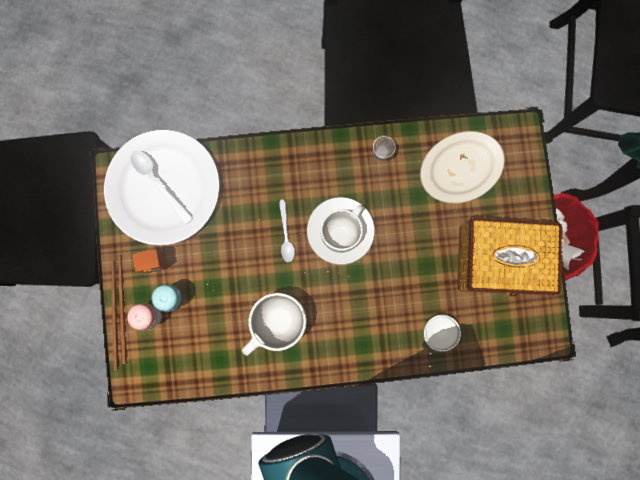

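View pics/s0.png

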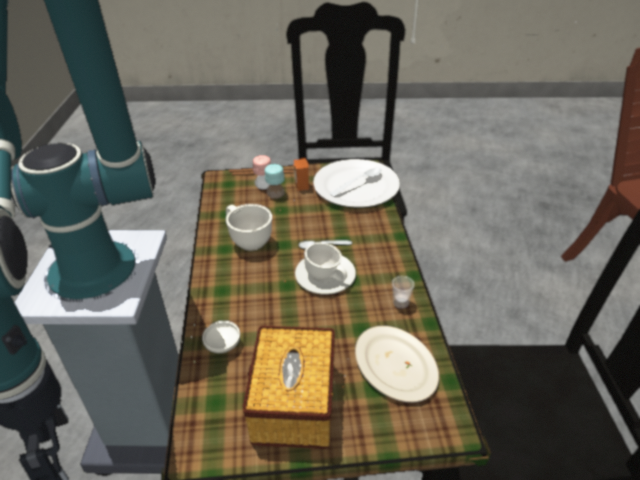

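The top view shows two cups. The one on the saucer, at (343,230), is about 87 mm across the mouth, with its handle up and to the right at (362,209). The one at (277,322) stands on the table with no saucer and is clearly larger, so it's the decoy. The box at (515,255) lies beside my route, so I'll pass above it.

```bash
cat >> h.py <<'E'
from scipy.optimize import minimize
from scipy.spatial.transform import Rotation as R
S=4;A=np.linspace(0,2*np.pi,48,endpoint=False)
PROF=[(0,23),(8,29),(14,34),(26,40),(40,42),(64,43.5)]
BODY=np.vstack([np.c_[r*np.cos(A),r*np.sin(A),0*A+z] for z,r in PROF])/1e3
HND=np.array([(x,y,z) for x,z in[(36,60),(62,60),(70,55),(74,45),(72,38),(60,26),(40,21)] for y in(-7,7)])/1e3
DISH=np.vstack([np.c_[r*np.cos(A),r*np.sin(A),0*A+z] for z,r in[(0,40),(12.5,72),(14.5,72)]])/1e3
def fill(p,Xs,box):
    l,t,r,b=box;im=np.zeros(((b-t)*S,(r-l)*S),np.uint8)
    for X in Xs:
        u=(proj(p,X)-[l,t]+.5)*S-.5
        cv2.fillConvexPoly(im,cv2.convexHull((u*16).round().astype(np.int32)),1,shift=4)
    return cv2.resize(im.astype(np.float32),(r-l,b-t),interpolation=cv2.INTER_AREA)
def pick(p,name,near,rad=25):
    out=[d for d in masks_of(p,name) if np.hypot(*(np.array([np.mean(d["bbox"][::2]),np.mean(d["bbox"][1::2])])-near))<rad]
    return out[0]["mask"] if out else None
def cupX(v,z0):
    x,y,a,b,yaw=v
    Rm=R.from_rotvec([a,b,0]).as_matrix()@R.from_euler('z',yaw).as_matrix()
    return [X@Rm.T+[x,y,z0] for X in(BODY,HND)]
def fit(views,fun,v0,step):
    def c(v):
        e=0
        for p,m,box in views:
            l,t,r,b=box;e+=np.abs(fill(p,fun(v),box)-m[t:b,l:r]).sum()/m.sum()
        return e
    best=None
    for k in range(2):
        v0=np.array(v0 if best is None else best.x,float);sim=np.vstack([v0]+[v0+s for s in np.diag(step)])
        best=minimize(c,v0,method="Nelder-Mead",options=dict(initial_simplex=sim,maxfev=500,xatol=1e-4,fatol=1e-4))
    return best.x,best.fun
def look(c0=(.575,-.03),yaws=(-.8,),z0=.007,sau=True,tilt=(0,.17)):
    T,Sd=read_camera("top"),read_camera("side");vs=[];vd=[]
    for p in(T,Sd):
        u=proj(p,[*c0,.04])[0];cm=pick(p,"handle",u)
        if cm is None: cm=pick(p,"cup",u)
        if cm is None: print("no cup mask");continue
        box=[int(u[0])-50,int(u[1])-50,int(u[0])+50,int(u[1])+50]
        vs.append((p,cm,box))
        sm=pick(p,"saucer",proj(p,[*c0,.01])[0])
        if sm is not None: vd.append((p,sm,cm,box))
    r=[fit(vs,lambda v:cupX(v,z0),[*c0,*tilt,y],[.01,.01,.08,.08,.3]) for y in yaws]
    v,e=min(r,key=lambda q:q[1]);out=dict(cup=v,err=e,views=len(vs))
    if sau and vd:
        def c(w):
            s=0
            for p,sm,cm,box in vd:
                l,t,rr,b=box;f=fill(p,[DISH+[w[0],w[1],0]],box);un=np.maximum(f,fill(p,cupX(v,z0),box))
                m=(sm|cm)[t:b,l:rr];s+=np.abs(un-m).sum()/m.sum()
            return s
        q=minimize(c,[*c0],method="Nelder-Mead",options=dict(initial_simplex=[[*c0],[c0[0]+.01,c0[1]],[c0[0],c0[1]+.01]],xatol=1e-4,fatol=1e-4))
        out.update(saucer=q.x,serr=q.fun)
        s=q.x;d=v[:2]-s;out["off_mm"]=(d*1e3).round(1)
    x,y,a,b,yaw=v
    M=R.from_rotvec([a,b,0]).as_matrix()
    out["lean_deg"]=np.degrees(np.arccos(M[2,2])).round(1);out["axis"]=M[:,2].round(3)
    h=M@R.from_euler('z',yaw).as_matrix()[:,0];out["yaw_deg"]=np.degrees(np.arctan2(h[1],h[0])).round(1)
    out["cup"]=v.round(4)
    print(out);return T,Sd,out
E
python3 - <<'E'
from h import *
T,Sd,o=look(yaws=(-.8,-.4,-1.2))
save(T,"t1.png",(290,180,390,280),5)
# box top height
a=at(T,(470,220),.1);print("basket top-left corner at z=.1",a.round(3))
print("basket tri", tri(T,(515,256),Sd,(291,369)).round(3))
E
```

```text
{'cup': array([ 0.5706, -0.0273,  0.0496,  0.1827, -0.6433]), 'err': np.float64(0.09829913077449476), 'views': 2, 'saucer': array([ 0.5866805 , -0.03042298]), 'serr': np.float64(0.054342029774108264), 'off_mm': array([-16. ,   3.1]), 'lean_deg': np.float64(10.8), 'axis': array([ 0.182, -0.049,  0.982]), 'yaw_deg': np.float64(-37.2)}
basket top-left corner at z=.1 [ 0.599 -0.293  0.1  ]
basket tri [ 0.525 -0.386  0.102]
```

View pics/t1.png

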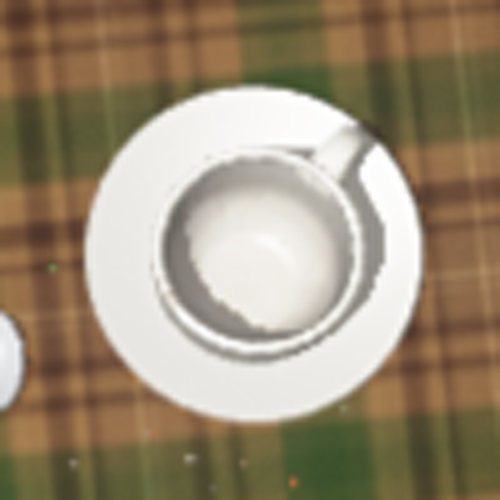

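Request:
drive_tool --pt "0 0 6.4 0 0 0 0" --pt "0 0 6.4 0 0 0 0" --pt "0 0 6.4 0 0 0 0" --pt "0 0 6.4 0 0 0 0" --pt "0 0 6.4 0 0 0 0" --pt "0 0 0 0.008 -0.04 0 0" --pt "0 0 0 0.008 -0.04 0 0" --pt "0 0 0 0.008 -0.04 0 0" --force 20

```text
time: 1.72
tool_pos: [0.2885, -0.516, 0.2308]
tcp_rot: [-3.126, 0.303, 0.0]
wrist_force: [-0.3, 1.1, 0.7]
width: -0.001
grip_force: 0.0
```

Request:
drive_tool --pt "0 0 0 0.008 -0.04 0 0" --pt "0 0 0 0.008 -0.04 0 0" --pt "0 0 0 0.008 -0.04 0 0" --pt "0 0 0 0.008 -0.04 0 0" --pt "0 0 0 0.008 -0.04 0 0" --pt "0 0 0 0.008 -0.04 0 0" --pt "0 0 0 0.008 -0.04 0 0" --pt "0 0 0 0.008 -0.04 0 0"

```text
time: 2.38
tool_pos: [0.4126, -0.2131, 0.2317]
tcp_rot: [3.127, -0.301, 0.002]
wrist_force: [1.6, -0.5, 0.5]
width: 0.002
grip_force: 0.0
```

Request:
drive_tool --pt "0 0 0 0.008 -0.04 0 0" --pt "0 0 0 0.008 -0.04 0 0" --pt "0 0 0 0.008 -0.04 0 0" --pt "0 0 0 0.008 -0.04 0 0" --pt "0 5 0 0 0 0 0" --pt "0 5 0 0 0 0 0" --pt "0 5 0 0 0 0 0" --pt "0 0 0 0 0 0 0"

```text
time: 3.05
tool_pos: [0.471, -0.0626, 0.2294]
tcp_rot: [3.077, -0.293, 0.404]
wrist_force: [-0.9, -0.3, -1.7]
width: -0.004
grip_force: 0.0
```

Request:
drive_tool --pt "0 0 0 -0.0065 -0.009 0.032 0" --pt "0 0 0 -0.0065 -0.009 0.032 0" --pt "0 0 0 -0.0065 -0.009 0.032 0" --pt "0 0 0 -0.0065 -0.009 0.032 0" --pt "0 0 0 -0.0065 -0.009 0.032 0" --pt "0 0 0 -0.0065 -0.009 0.032 0" --pt "0 0 0 0 0 0 0"

```text
time: 3.63
tool_pos: [0.4912, -0.0124, 0.0288]
tcp_rot: [3.078, -0.295, 0.383]
wrist_force: [-1.2, -0.1, -1.1]
width: -0.0
grip_force: 0.0
```

```bash
python3 - <<'E'
from h import *
s=status.read_state();print(s["tool_pos"],s["wrist_force"])
p=read_camera("side");save(p,"s1.png",(270,200,390,320),5)
E
```

```text
[ 0.49118474 -0.0123678   0.0287912 ] [-1.218276   -0.05633692 -1.12985019]
```

View pics/s1.png

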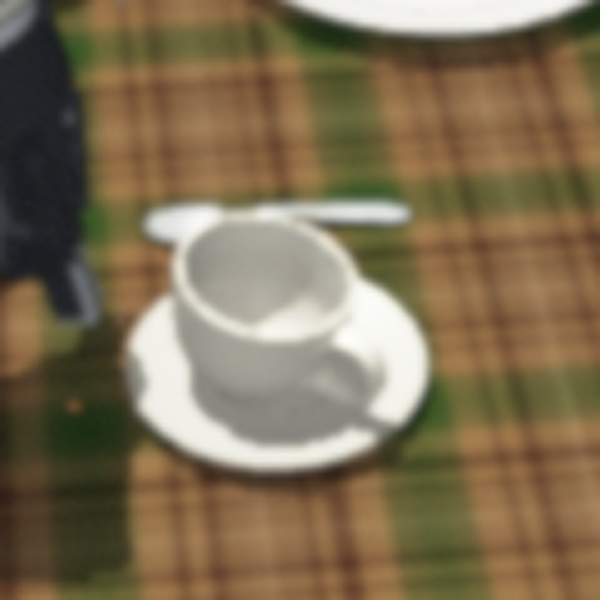

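The crop shows the closed fingertips at about (80,320). They lead the gripper and are clear of the cup's near wall at (180,300).

Request:
drive_tool --pt "0 0 0 0.0058 0 0.0015 0" --pt "0 0 0 0.0058 0 0.0015 0" --pt "0 0 0 0.0058 0 0.0015 0" --pt "0 0 0 0.0058 0 0.0015 0" --pt "0 0 0 0 0 0 0"

```text
time: 4.1
tool_pos: [0.5233, -0.0185, 0.0386]
tcp_rot: [3.075, -0.297, 0.413]
wrist_force: [0.5, -0.8, 0.6]
width: 0.002
grip_force: 0.0
```

Request:
drive_tool --pt "0 0 0 0.0019 0 0.0005 0" --pt "0 0 0 0.0019 0 0.0005 0" --pt "0 0 0 0.0019 0 0.0005 0" --pt "0 0 0 0.0019 0 0.0005 0" --pt "0 0 0 0 0 0 0"

```text
time: 4.52
tool_pos: [0.5278, -0.0193, 0.0361]
tcp_rot: [3.076, -0.296, 0.405]
wrist_force: [0.6, 0.2, 0.5]
width: 0.001
grip_force: 0.0
```

Request:
drive_tool --pt "0 0 0 0.0015 0 0.0004 0" --pt "0 0 0 0.0015 0 0.0004 0" --pt "0 0 0 0.0015 0 0.0004 0" --pt "0 0 0 0.0015 0 0.0004 0" --pt "0 0 0 0.0 0 0.0 0"

```text
time: 4.93
tool_pos: [0.5338, -0.0205, 0.0359]
tcp_rot: [3.076, -0.296, 0.405]
wrist_force: [-0.6, 0.1, -0.2]
width: -0.001
grip_force: 0.6
```

```bash
python3 - <<'E'
from h import *
T,Sd,o=look(yaws=(-.65,))
E
```

```text
{'cup': array([ 0.5754, -0.0288,  0.0505,  0.1997, -0.6322]), 'err': np.float64(0.10208203026472523), 'views': 2, 'saucer': array([ 0.58719184, -0.03099646]), 'serr': np.float64(0.22515236731287225), 'off_mm': array([-11.8,   2.2]), 'lean_deg': np.float64(11.8), 'axis': array([ 0.198, -0.05 ,  0.979]), 'yaw_deg': np.float64(-36.7)}
```

Request:
drive_tool --pt "0 0 0 -0.0023 0 0.0046 0" --pt "0 0 0 0.0015 0 0.0004 0" --pt "0 0 0 0.0015 0 0.0004 0" --pt "0 0 0 0.0015 0 0.0004 0" --pt "0 0 0 0.0015 0 0.0004 0" --pt "0 0 0 0.0015 0 0.0004 0" --pt "0 0 0 0.0 0 0.0 0"

```text
time: 5.82
tool_pos: [0.5408, -0.0219, 0.0312]
tcp_rot: [3.076, -0.296, 0.406]
wrist_force: [-0.5, -0.2, 0.3]
width: -0.002
grip_force: 0.4
```

```bash
python3 - <<'E'
from h import *
T,Sd,o=look(yaws=(-.65,))
E
```

```text
{'cup': array([ 0.5809, -0.0321,  0.0394,  0.2208, -0.6848]), 'err': np.float64(0.1329354791506186), 'views': 2, 'saucer': array([ 0.58782575, -0.03168368]), 'serr': np.float64(0.29467404687780124), 'off_mm': array([-7. , -0.4]), 'lean_deg': np.float64(12.9), 'axis': array([ 0.219, -0.039,  0.975]), 'yaw_deg': np.float64(-39.9)}
```

Request:
drive_tool --pt "0 0 0 0.0015 0 0.0004 0" --pt "0 0 0 0.0015 0 0.0004 0" --pt "0 0 0 0.0015 0 0.0004 0" --pt "0 0 0 0.0 0 0.0 0"

```text
time: 6.45
tool_pos: [0.5448, -0.0227, 0.0309]
tcp_rot: [3.076, -0.296, 0.404]
wrist_force: [-1.3, -0.2, -0.0]
width: 0.001
grip_force: 0.9
```

```bash
python3 - <<'E'
from h import *
T,Sd,o=look(yaws=(-.65,))
save(Sd,"s2.png",(270,200,390,320),5)
E
```

```text
{'cup': array([ 0.5881, -0.0314,  0.0394,  0.148 , -0.6768]), 'err': np.float64(0.12748175808665474), 'views': 2, 'saucer': array([ 0.58799483, -0.03083582]), 'serr': np.float64(0.34219310233944983), 'off_mm': array([ 0.1, -0.6]), 'lean_deg': np.float64(8.8), 'axis': array([ 0.147, -0.039,  0.988]), 'yaw_deg': np.float64(-39.0)}
```

View pics/s2.png

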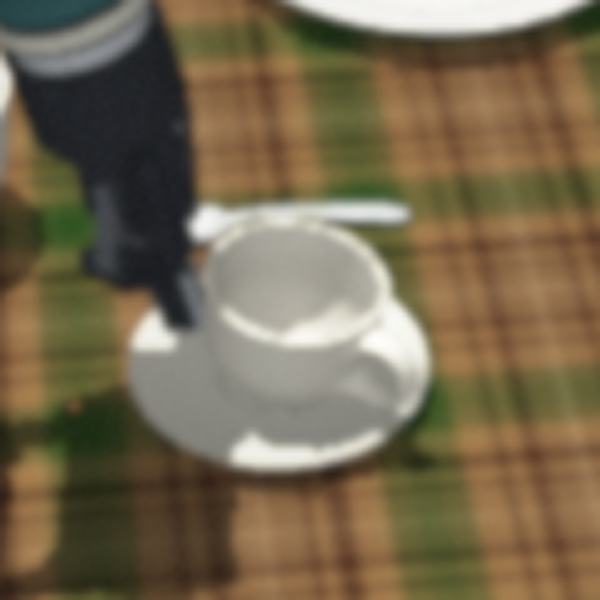

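The cup has slid to about the saucer's middle, with its mouth ellipse at (300,280). It still seems to lean a little against the finger at (185,305). I'll back off and measure again.

Request:
drive_tool --pt "0 0 0 -0.01 0 -0.0027 0" --pt "0 0 0 -0.02 0 -0.0055 0" --pt "0 0 0 -0.02 0 -0.0055 0" --pt "0 0 0 0 0 0 0"

```text
time: 7.08
tool_pos: [0.4888, -0.0122, 0.0295]
tcp_rot: [3.077, -0.295, 0.397]
wrist_force: [-1.5, 0.6, -0.9]
width: 0.001
grip_force: 0.0
```

```bash
python3 - <<'E'
from h import *
for z in(.0035,.007): T,Sd,o=look(c0=(.585,-.03),yaws=(-.65,),z0=z,tilt=(0,.05))
save(Sd,"s3.png",(270,200,390,320),5)
E
```

```text
{'cup': array([ 5.873e-01, -3.150e-02, -5.000e-04,  3.040e-02, -6.708e-01]), 'err': np.float64(0.10947512088214482), 'views': 2, 'saucer': array([ 0.58648615, -0.03097317]), 'serr': np.float64(0.07659657728715635), 'off_mm': array([ 0.8, -0.5]), 'lean_deg': np.float64(1.7), 'axis': array([0.03, 0.  , 1.  ]), 'yaw_deg': np.float64(-38.4)}
{'cup': array([ 0.5867, -0.0343, -0.0338,  0.049 , -0.6883]), 'err': np.float64(0.18480883694699485), 'views': 2, 'saucer': array([ 0.5875036 , -0.03050695]), 'serr': np.float64(0.10692983566066594), 'off_mm': array([-0.8, -3.8]), 'lean_deg': np.float64(3.4), 'axis': array([0.049, 0.034, 0.998]), 'yaw_deg': np.float64(-39.5)}
```

View pics/s3.png

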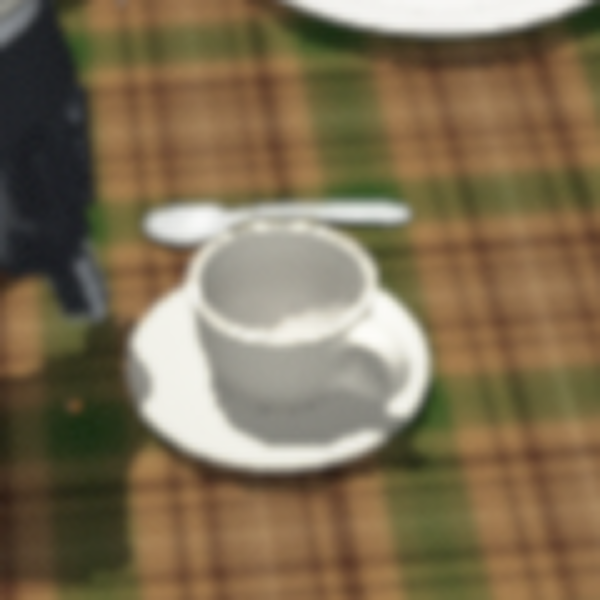

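The cup has dropped into the well. It sits level on the saucer about 1 mm off centre, with the handle at -38°. Next I'll rise, straighten the tool and go round to the handle's right-hand side.

Request:
drive_tool --pt "0 0 0 0.0073 0 -0.0273 0" --pt "0 0 0 0.0073 0 -0.0273 0" --pt "0 0 0 0.0073 0 -0.0273 0" --pt "0 -5 0 0 0 0 0" --pt "0 -5 0 0 0 0 0" --pt "0 -5 0 0 0 0 0" --pt "0 0 0 0 0 0 0"

```text
time: 8.32
tool_pos: [0.4973, -0.0134, 0.1171]
tcp_rot: [-3.127, 0.302, -0.002]
wrist_force: [1.3, -0.7, -0.1]
width: 0.002
grip_force: 0.0
```

Request:
drive_tool --pt "0 0 0 0.0325 0.0135 0 0" --pt "0 0 0 0.0325 0.0135 0 0" --pt "0 0 0 0.0325 0.0135 0 0" --pt "0 0 0 0.0325 0.0135 0 0" --pt "0 0 0 0 0 0 0" --pt "0 0 0 0 0 0 0"

```text
time: 8.82
tool_pos: [0.6116, -0.0914, 0.1151]
tcp_rot: [3.127, -0.303, 0.0]
wrist_force: [0.0, 0.6, 0.1]
width: 0.001
grip_force: 0.0
```

Request:
drive_tool --pt "0 0 0 0 0 0.023 0" --pt "0 0 0 0 0 0.023 0" --pt "0 0 0 0 0 0.023 0" --pt "0 0 0 0 0 0 0"

```text
time: 9.15
tool_pos: [0.6051, -0.0888, 0.0416]
tcp_rot: [-3.126, 0.3, 0.016]
wrist_force: [-2.1, 0.6, -1.8]
width: -0.001
grip_force: 0.0
```

```bash
cat > arc.py <<'E'
from h import *
import sys
def arc(C,r,angs):
    s=status.read_state();p=s["tool_pos"];M=R.from_rotvec(s["tcp_rot"]).as_matrix()
    d=p[:2]-C;print("pos",p.round(4),"r",np.hypot(*d).round(4),"ang",np.degrees(np.arctan2(d[1],d[0])).round(1),"F",s["wrist_force"].round(1))
    q=p.copy()
    for a in angs:
        t=np.array([C[0]+r*np.cos(np.radians(a)),C[1]+r*np.sin(np.radians(a)),p[2]])
        print(a,(M.T@(t-q)).round(4).tolist());q=t
E
python3 - <<'E'
from arc import *
arc((.587,-.031),.062,range(-62,74,5))
E
```

```text
pos [ 0.6051 -0.0888  0.0416] r 0.0605 ang -72.6 F [-2.1  0.6 -1.8]
-62 [0.0103, -0.0051, -0.0001]
-57 [0.0041, -0.0036, -0.0]
-52 [0.0037, -0.0039, -0.0]
-47 [0.0034, -0.0042, -0.0]
-42 [0.003, -0.0045, -0.0]
-37 [0.0026, -0.0048, -0.0]
-32 [0.0022, -0.005, -0.0]
-27 [0.0017, -0.0051, -0.0]
-22 [0.0013, -0.0053, -0.0]
-17 [0.0008, -0.0053, -0.0]
-12 [0.0003, -0.0054, -0.0]
-7 [-0.0001, -0.0054, 0.0]
-2 [-0.0006, -0.0054, 0.0]
3 [-0.0011, -0.0053, 0.0]
8 [-0.0015, -0.0052, 0.0]
13 [-0.002, -0.005, 0.0]
18 [-0.0024, -0.0048, 0.0]
23 [-0.0028, -0.0046, 0.0]
28 [-0.0032, -0.0044, 0.0]
33 [-0.0036, -0.0041, 0.0]
38 [-0.0039, -0.0037, 0.0]
43 [-0.0042, -0.0034, 0.0]
48 [-0.0045, -0.003, 0.0]
53 [-0.0048, -0.0026, 0.0]
58 [-0.005, -0.0022, 0.0001]
63 [-0.0051, -0.0017, 0.0001]
68 [-0.0053, -0.0013, 0.0001]
73 [-0.0053, -0.0008, 0.0001]
```

Request:
drive_tool --pt "0 0 0 0.0034 -0.0017 0 0" --pt "0 0 0 0.0034 -0.0017 0 0" --pt "0 0 0 0.0034 -0.0017 0 0" --pt "0 0 0 0.0021 -0.0018 0 0" --pt "0 0 0 0.0021 -0.0018 0 0" --pt "0 0 0 0.0019 -0.002 0 0" --pt "0 0 0 0.0019 -0.002 0 0" --pt "0 0 0 0 0 0 0"

```text
time: 9.82
tool_pos: [0.6322, -0.0812, 0.0474]
tcp_rot: [-3.127, 0.3, -0.001]
wrist_force: [-0.1, 0.0, -0.6]
width: -0.001
grip_force: 0.0
```

Request:
drive_tool --pt "0 0 0 0.0017 -0.0021 0 0" --pt "0 0 0 0.0017 -0.0021 0 0" --pt "0 0 0 0.0015 -0.0022 0 0" --pt "0 0 0 0.0015 -0.0023 0 0" --pt "0 0 0 0.0013 -0.0024 0 0" --pt "0 0 0 0.0013 -0.0024 0 0" --pt "0 0 0 0 0 0 0"

```text
time: 10.4
tool_pos: [0.6433, -0.0696, 0.0471]
tcp_rot: [-3.127, 0.3, -0.0]
wrist_force: [-0.6, 0.5, 0.2]
width: -0.003
grip_force: 0.1
```

```bash
python3 - <<'E'
from arc import *
arc((.587,-.031),.062,[])
T,Sd,o=look(c0=(.587,-.031),yaws=(-.5,-.2),z0=.0035,tilt=(0,.02))
save(T,"t2.png",(290,180,390,280),5)
E
```

```text
pos [ 0.6433 -0.0696  0.0471] r 0.0682 ang -34.4 F [-0.6  0.5  0.2]
{'cup': array([ 0.5875, -0.0324,  0.0155,  0.0325, -0.3983]), 'err': np.float64(2.4560258719099357), 'views': 2, 'saucer': array([ 0.58852623, -0.02922886]), 'serr': np.float64(1.7295801033073404), 'off_mm': array([-1.1, -3.2]), 'lean_deg': np.float64(2.1), 'axis': array([ 0.033, -0.015,  0.999]), 'yaw_deg': np.float64(-22.8)}
```

View pics/t2.png

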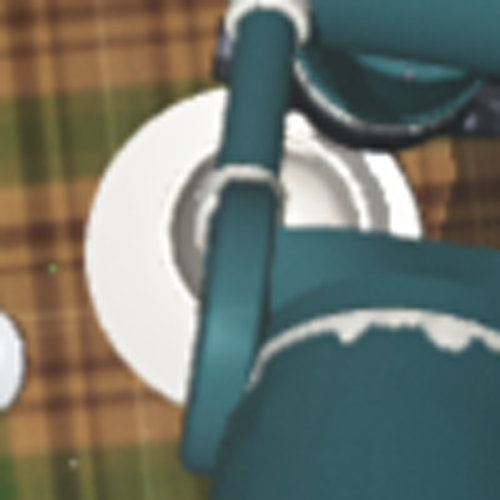

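The arm hides the cup from above at this point, so I'll follow it with the side view.

```bash
cat >> arc.py <<'E'
def sidelook(y0,c=(.587,-.031)):
    p=read_camera("side");u=proj(p,[*c,.04])[0];m=pick(p,"cup",u)
    if m is None: m=pick(p,"handle",u)
    if m is None: print("none");return p
    b=[int(u[0])-50,int(u[1])-50,int(u[0])+50,int(u[1])+50]
    rs=[fit([(p,m,b)],lambda v:cupX([v[0],v[1],0,0,v[2]],.0035),[*c,y],[.006,.006,.25]) for y in(y0-.3,y0+.3)]
    v,e=min(rs,key=lambda q:q[1]);print("side",v[:2].round(4),"yaw",np.degrees(v[2]).round(1),"err",round(e,3));return p
E
python3 - <<'E'
from arc import *
sidelook(-.35)
arc((.587,-.031),.061,range(-28,20,4))
E
```

```text
side [ 0.5893 -0.0336] yaw -89.9 err 0.104
pos [ 0.6428 -0.0701  0.047 ] r 0.0682 ang -35.0 F [ 0.2 -0.3 -0.2]
-28 [-0.0039, -0.0099, 0.0]
-24 [0.0011, -0.0041, 0.0]
-20 [0.0008, -0.0042, 0.0]
-16 [0.0005, -0.0042, 0.0]
-12 [0.0002, -0.0043, 0.0]
-8 [-0.0001, -0.0043, 0.0]
-4 [-0.0004, -0.0042, 0.0]
0 [-0.0007, -0.0042, 0.0]
4 [-0.001, -0.0041, 0.0]
8 [-0.0012, -0.0041, 0.0]
12 [-0.0015, -0.004, 0.0]
16 [-0.0018, -0.0039, 0.0]
```

```bash
python3 - <<'E'
from arc import *
p=read_camera("side");save(p,"s4.png",(280,200,400,320),5)
E
```

```text
(no output)
```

View pics/s4.png

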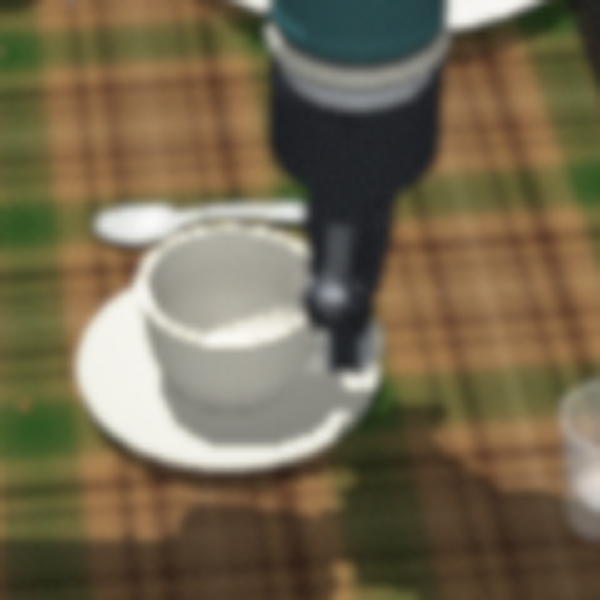

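The handle is hidden behind the fingertip at (345,360), with a sliver showing at (375,350). The finger is on its right-hand side as planned, so I'll keep sweeping.

Request:
drive_tool --pt "0 0 0 -0.001 -0.0025 0 0" --pt "0 0 0 -0.001 -0.0025 0 0" --pt "0 0 0 -0.001 -0.0025 0 0" --pt "0 0 0 -0.001 -0.0025 0 0" --pt "0 0 0 0.0006 -0.0021 0 0" --pt "0 0 0 0.0006 -0.0021 0 0" --pt "0 0 0 0.0004 -0.0021 0 0" --pt "0 0 0 0.0004 -0.0021 0 0"

```text
time: 11.52
tool_pos: [0.6444, -0.0513, 0.0469]
tcp_rot: [3.127, -0.3, -0.0]
wrist_force: [-0.7, -0.5, 0.1]
width: 0.003
grip_force: 0.1
```

Request:
drive_tool --pt "0 0 0 0.0003 -0.0021 0 0" --pt "0 0 0 0.0002 -0.0021 0 0" --pt "0 0 0 0.0001 -0.0022 0 0" --pt "0 0 0 0.0001 -0.0022 0 0" --pt "0 0 0 0 -0.0022 0 0" --pt "0 0 0 -0.0001 -0.0022 0 0" --pt "0 0 0 0 0 0 0"

```text
time: 12.1
tool_pos: [0.6475, -0.0384, 0.047]
tcp_rot: [-3.127, 0.3, 0.0]
wrist_force: [-0.6, 0.6, 0.6]
width: 0.002
grip_force: 0.0
```

```bash
python3 - <<'E'
from arc import *
sidelook(.1)
arc((.587,-.031),.061,range(-4,72,4))
E
```

```text
side [ 0.5911 -0.0292] yaw 90.2 err 0.075
pos [ 0.6475 -0.0387  0.047 ] r 0.061 ang -7.3 F [0.4 0.1 0.1]
-4 [-0.0003, -0.0035, 0.0]
0 [-0.0007, -0.0042, 0.0]
4 [-0.001, -0.0041, 0.0]
8 [-0.0012, -0.0041, 0.0]
12 [-0.0015, -0.004, 0.0]
16 [-0.0018, -0.0039, 0.0]
20 [-0.0021, -0.0037, 0.0]
24 [-0.0023, -0.0036, 0.0]
28 [-0.0026, -0.0034, 0.0]
32 [-0.0028, -0.0032, 0.0]
36 [-0.003, -0.003, 0.0]
40 [-0.0032, -0.0028, 0.0]
44 [-0.0034, -0.0026, 0.0]
48 [-0.0036, -0.0023, 0.0]
52 [-0.0037, -0.0021, 0.0]
56 [-0.0039, -0.0018, 0.0]
60 [-0.004, -0.0015, 0.0]
64 [-0.0041, -0.0012, 0.0]
68 [-0.0041, -0.001, 0.0]
```

Request:
drive_tool --pt "0 0 0 -0.0003 -0.0035 0 0" --pt "0 0 0 -0.0004 -0.0021 0 0" --pt "0 0 0 -0.0004 -0.0021 0 0" --pt "0 0 0 -0.0005 -0.0021 0 0" --pt "0 0 0 -0.0005 -0.0021 0 0" --pt "0 0 0 -0.0006 -0.0021 0 0" --pt "0 0 0 -0.0006 -0.0021 0 0" --pt "0 0 0 -0.0008 -0.002 0 0"

```text
time: 12.87
tool_pos: [0.647, -0.0201, 0.0471]
tcp_rot: [3.127, -0.301, 0.0]
wrist_force: [-0.0, -0.7, 0.2]
width: 0.003
grip_force: 0.3
```

Request:
drive_tool --pt "0 0 0 -0.0008 -0.002 0 0" --pt "0 0 0 -0.0009 -0.002 0 0" --pt "0 0 0 -0.0009 -0.002 0 0" --pt "0 0 0 -0.001 -0.0019 0 0" --pt "0 0 0 -0.001 -0.0019 0 0" --pt "0 0 0 -0.0012 -0.0018 0 0" --pt "0 0 0 -0.0012 -0.0018 0 0" --pt "0 0 0 0 0 0 0"

```text
time: 13.53
tool_pos: [0.6423, -0.0054, 0.047]
tcp_rot: [-3.127, 0.3, 0.001]
wrist_force: [0.5, -1.1, 0.1]
width: 0.001
grip_force: 0.2
```

Request:
drive_tool --pt "0 0 0 -0.0013 -0.0017 0 0" --pt "0 0 0 -0.0013 -0.0017 0 0" --pt "0 0 0 -0.0014 -0.0016 0 0" --pt "0 0 0 -0.0014 -0.0016 0 0" --pt "0 0 0 -0.0015 -0.0015 0 0" --pt "0 0 0 -0.0015 -0.0015 0 0" --pt "0 0 0 0 0 0 0"

```text
time: 14.12
tool_pos: [0.6359, 0.0056, 0.047]
tcp_rot: [-3.127, 0.3, 0.001]
wrist_force: [0.1, -0.7, 1.0]
width: -0.005
grip_force: 0.3
```

```bash
python3 - <<'E'
from arc import *
p=sidelook(1)
arc((.587,-.031),.061,range(40,80,4))
save(p,"s5.png",(280,200,400,320),5)
E
```

```text
side [ 0.5885 -0.0256] yaw 68.2 err 0.073
pos [0.636  0.0052 0.0469] r 0.0609 ang 36.4 F [ 0.4 -1.  -0.6]
40 [-0.0028, -0.0025, 0.0]
44 [-0.0034, -0.0026, 0.0]
48 [-0.0036, -0.0023, 0.0]
52 [-0.0037, -0.0021, 0.0]
56 [-0.0039, -0.0018, 0.0]
60 [-0.004, -0.0015, 0.0]
64 [-0.0041, -0.0012, 0.0]
68 [-0.0041, -0.001, 0.0]
72 [-0.0042, -0.0007, 0.0]
76 [-0.0042, -0.0004, 0.0]
```

View pics/s5.png

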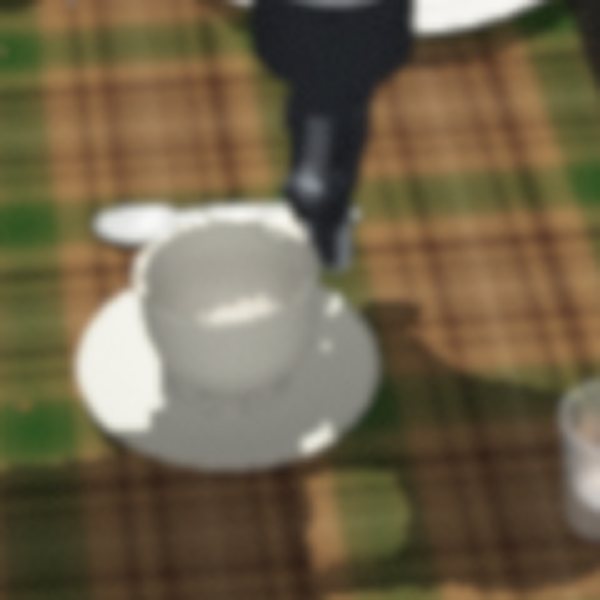

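The finger is at (335,245). The handle no longer shows on the near or far side, so it must be beyond the finger and swinging left. I'll push about 15° more, then back off and measure.

Request:
drive_tool --pt "0 0 0 -0.0014 -0.0013 0 0" --pt "0 0 0 -0.0014 -0.0012 0 0" --pt "0 0 0 -0.0017 -0.0013 0 0" --pt "0 0 0 -0.0017 -0.0013 0 0" --pt "0 0 0 -0.0018 -0.0012 0 0" --pt "0 0 0 -0.0018 -0.0011 0 0" --pt "0 0 0 0 0 0 0"

```text
time: 14.85
tool_pos: [0.6276, 0.0146, 0.047]
tcp_rot: [-3.127, 0.3, 0.001]
wrist_force: [0.5, 0.5, -0.4]
width: -0.003
grip_force: 0.3
```

Request:
drive_tool --pt "0 0 0 0.01 0.004 0 0" --pt "0 0 0 0.01 0.004 0 0" --pt "0 0 0 0 0 -0.03 0" --pt "0 0 0 0 0 -0.03 0" --pt "0 0 0 0.02 0.04 -0.03 0" --pt "0 0 0 0.02 0.04 -0.03 0" --pt "0 0 0 0.02 0.04 0 0" --pt "0 0 0 0.0 0.04 0 0"

```text
time: 15.52
tool_pos: [0.6735, -0.1462, 0.1572]
tcp_rot: [3.126, -0.299, 0.014]
wrist_force: [-0.8, 0.5, -0.2]
width: 0.002
grip_force: 0.0
```

Request:
drive_tool --pt "0 0 0 0 0.04 0 0" --pt "0 0 0 0 0.04 0 0" --pt "0 0 0 0 0 0 0"

```text
time: 15.77
tool_pos: [0.6519, -0.2306, 0.1535]
tcp_rot: [3.122, -0.309, 0.0]
wrist_force: [-0.4, 1.0, -0.2]
width: 0.004
grip_force: 0.0
```

```bash
python3 - <<'E'
from arc import *
T,Sd,o=look(c0=(.587,-.031),yaws=(.9,1.3,1.7),z0=.0035,tilt=(0,.02))
print(status.read_state()["tool_pos"])
save(T,"t3.png",(290,180,390,280),5)
E
```

```text
{'cup': array([ 0.5899, -0.0311, -0.0439, -0.0215,  1.1213]), 'err': np.float64(0.0916914199922443), 'views': 2, 'saucer': array([ 0.58643479, -0.0305129 ]), 'serr': np.float64(0.10540482842695395), 'off_mm': array([ 3.4, -0.6]), 'lean_deg': np.float64(2.8), 'axis': array([-0.021,  0.044,  0.999]), 'yaw_deg': np.float64(64.2)}
[ 0.65340319 -0.22090055  0.15325804]
```

View pics/t3.png

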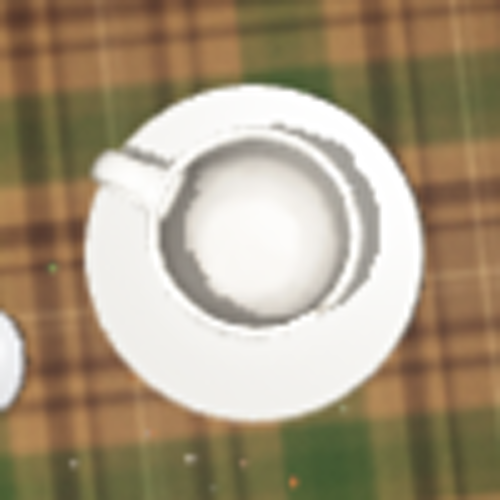

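The handle shows at (130,175) in the crop, pointing about 64° from straight away towards the left. The foot is still in the well and the saucer hasn't moved. It needs about 25° more.

Request:
drive_tool --pt "0 0 0 -0.0104 -0.0369 0 0" --pt "0 0 0 -0.0104 -0.0369 0 0" --pt "0 0 0 -0.0104 -0.0369 0 0" --pt "0 0 0 -0.0104 -0.0369 0 0" --pt "0 0 0 -0.0104 -0.0369 0 0" --pt "0 0 0 -0.0104 -0.0369 0 0" --pt "0 0 0 0 0 0 0" --pt "0 0 0 0 0 0 0"

```text
time: 16.73
tool_pos: [0.6336, 0.011, 0.1537]
tcp_rot: [-3.128, 0.291, -0.0]
wrist_force: [-0.0, -0.4, -0.4]
width: -0.0
grip_force: 0.0
```

```bash
python3 - <<'E'
from arc import *
arc((.587,-.031),.063,[38])
E
```

```text
pos [0.6336 0.011  0.1537] r 0.0628 ang 42.0 F [-0.  -0.4 -0.4]
38 [0.0036, 0.0026, 0.0]
```

Request:
drive_tool --pt "0 0 0 0.0036 0.0026 0.03 0" --pt "0 0 0 0 0 0.03 0" --pt "0 0 0 0 0 0.03 0" --pt "0 0 0 0 0 0.016 0" --pt "0 0 0 0 0 0 0" --pt "0 0 0 0 0 0 0"

```text
time: 17.23
tool_pos: [0.6361, 0.0035, 0.0464]
tcp_rot: [3.127, -0.301, -0.004]
wrist_force: [-0.4, 0.1, -0.5]
width: -0.004
grip_force: 0.0
```

```bash
python3 - <<'E'
from arc import *
arc((.587,-.031),.062,range(44,78,4))
E
```

```text
pos [0.6361 0.0035 0.0464] r 0.06 ang 35.1 F [-0.4  0.1 -0.5]
44 [-0.0061, -0.0076, 0.0]
48 [-0.0036, -0.0024, 0.0]
52 [-0.0038, -0.0021, 0.0]
56 [-0.0039, -0.0018, 0.0]
60 [-0.004, -0.0016, 0.0]
64 [-0.0041, -0.0013, 0.0]
68 [-0.0042, -0.001, 0.0]
72 [-0.0043, -0.0007, 0.0]
76 [-0.0043, -0.0004, 0.0]
```

Request:
drive_tool --pt "0 0 0 -0.002 -0.0026 0 0" --pt "0 0 0 -0.002 -0.0025 0 0" --pt "0 0 0 -0.002 -0.0025 0 0" --pt "0 0 0 -0.0018 -0.0012 0 0" --pt "0 0 0 -0.0018 -0.0012 0 0" --pt "0 0 0 -0.0019 -0.001 0 0" --pt "0 0 0 -0.0019 -0.001 0 0" --pt "0 0 0 0 0 0 0"

```text
time: 17.9
tool_pos: [0.6258, 0.0187, 0.0476]
tcp_rot: [-3.127, 0.3, 0.0]
wrist_force: [0.2, 0.5, -0.3]
width: -0.004
grip_force: 0.1
```

Request:
drive_tool --pt "0 0 0 -0.002 -0.0009 0 0" --pt "0 0 0 -0.002 -0.0009 0 0" --pt "0 0 0 -0.002 -0.0008 0 0" --pt "0 0 0 -0.002 -0.0008 0 0" --pt "0 0 0 -0.002 -0.0006 0 0" --pt "0 0 0 -0.002 -0.0006 0 0" --pt "0 0 0 0 0 0 0"

```text
time: 18.48
tool_pos: [0.6146, 0.0254, 0.0473]
tcp_rot: [-3.127, 0.3, 0.001]
wrist_force: [-0.3, 0.2, 1.0]
width: 0.001
grip_force: 0.1
```

```bash
python3 - <<'E'
from arc import *
arc((.587,-.031),.062,range(68,78,4))
E
```

```text
pos [0.6146 0.0254 0.0473] r 0.0628 ang 63.9 F [-0.3  0.2  1. ]
68 [-0.0045, -0.0003, 0.0]
72 [-0.0043, -0.0007, 0.0]
76 [-0.0043, -0.0004, 0.0]
```

Request:
drive_tool --pt "0 0 0 -0.0022 -0.0002 0 0" --pt "0 0 0 -0.0022 -0.0002 0 0" --pt "0 0 0 -0.0021 -0.0003 0 0" --pt "0 0 0 -0.0021 -0.0003 0 0" --pt "0 0 0 0 0 0 0"

```text
time: 18.9
tool_pos: [0.6063, 0.0279, 0.0473]
tcp_rot: [3.127, -0.3, -0.001]
wrist_force: [0.3, 0.5, -0.2]
width: 0.002
grip_force: 0.1
```

Request:
drive_tool --pt "0 0 0 0.01 0 0 0" --pt "0 0 0 0.012 -0.002 0 0" --pt "0 0 0 0 0 -0.03 0" --pt "0 0 0 0 0 -0.03 0" --pt "0 0 0 0.02 0.02 -0.03 0" --pt "0 0 0 0.02 0.04 -0.03 0" --pt "0 0 0 0.02 0.04 0 0" --pt "0 0 0 0.0 0.04 0 0"

```text
time: 19.57
tool_pos: [0.6632, -0.1126, 0.1647]
tcp_rot: [3.126, -0.298, 0.015]
wrist_force: [0.2, 1.0, 0.5]
width: 0.003
grip_force: 0.0
```

Request:
drive_tool --pt "0 0 0 0 0.04 0 0" --pt "0 0 0 0 0.04 0 0" --pt "0 0 0 0 0.04 0 0" --pt "0 0 0 0 0 0 0" --pt "0 0 0 0 0 0 0"

```text
time: 19.98
tool_pos: [0.6346, -0.2315, 0.1606]
tcp_rot: [3.126, -0.307, 0.0]
wrist_force: [0.1, -0.3, -0.2]
width: 0.001
grip_force: 0.0
```

```bash
python3 - <<'E'
from arc import *
for k in range(2): T,Sd,o=look(c0=(.587,-.031),yaws=(1.3,1.7),z0=.0035,tilt=(0,.02))
for k in["teaspoon","tea_glass","dip_bowl"]:
    for d in masks_of(T,k)[:1]:
        ys,xs=np.nonzero(d["mask"]);print(k,np.round(at(T,(xs.mean(),ys.mean()),0.0),3)[:2])
E
```

```text
{'cup': array([ 0.5876, -0.0301, -0.0282, -0.0342,  1.6198]), 'err': np.float64(0.18663725000167727), 'views': 2, 'saucer': array([ 0.58644926, -0.03046992]), 'serr': np.float64(0.28627321116986615), 'off_mm': array([1.1, 0.4]), 'lean_deg': np.float64(2.5), 'axis': array([-0.034,  0.028,  0.999]), 'yaw_deg': np.float64(92.8)}
{'cup': array([ 0.5866, -0.0292, -0.0213, -0.0216,  1.609 ]), 'err': np.float64(0.13581931894243643), 'views': 2, 'saucer': array([ 0.58666721, -0.03045308]), 'serr': np.float64(0.3003003958070831), 'off_mm': array([-0.1,  1.3]), 'lean_deg': np.float64(1.7), 'axis': array([-0.022,  0.021,  1.   ]), 'yaw_deg': np.float64(92.2)}
teaspoon [0.576 0.088]
tea_glass [ 0.771 -0.127]
dip_bowl [ 0.583 -0.035]
```

```bash
python3 -c "
from h import *
print(workorder.finish_job())"
```

```text
the job is handed in; nothing more can be done
None
```

I handed the job in with the cup seated in the well about 1 mm off centre and its handle at about 92° (90° is straight left). Lean read about 2° at the end, right at the limit, and I take that as measurement noise. The saucer, teaspoon and tea glass hadn't moved, the dipping bowl wasn't re-checked at the end, and the arm is clear; no verdict came back.

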